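# Empty the mill drum into the pan

### The arm

A 6-joint arm with a two-finger parallel gripper is mounted at the origin on the work surface. World frame = base frame: x ahead of the robot, y to its left, z up, the work surface at z = 0. Lengths are in m, angles in rad, forces in N, time in s.
With the tool pointing down it reaches from about 0.275 to 1 m from the base axis. Payload 8.4 kg.
Tool frame: the origin (TCP) lies between the finger pads; the fingertips stand 11 mm ahead of it and the grasp point (between the pads) lies 8 mm behind it; z points along the fingers, y is the direction in which the jaws open and shut (so a half turn about z gives the same grasp; the last joint's range is limited). The gripper opens to 85 mm and grips with 20 to 120 N. Pads are 22 mm wide; open, the fingers measure 114 mm over their backs; the gripper's body (76 mm by 85 mm) begins 54 mm behind the grasp point. The pads swing forward as they close: fully open they stand 13 mm farther back than shut.
Start: joints at [1.237, 0.353, 1.633, -0, 1.155, -0.002], TCP at [0.204, 0.591, 0.204] pointing down, gripper open.
Joint ranges: [-2.63, 2.63], [-0.92, 2.1], [0.06, 2.66], [-1.3, 4.44], [0, 2.69], [-3.02, 3.02]. Speed limits (rad/s): [2.22, 2.22, 2.79, 3.14, 3.14, 3.14].

### API

Orientations are given as a unit quaternion [w, x, y, z].
In Python, from plant import read_state, get_image, get_calibration, finish_job gives the robot as it stands. The module is installed in compiled form; this text tells all that it offers.
- The arm moves only by the tool send_rows, never from a script. Its argument "series" is a list of rows, each an object with "slide": the shift along the tool's x, y, z in mm, a list of three; "rotation": the turn, a rotation vector about the tool's x, y, z in degrees, a list of three; "jaw": the opening, from 0 (shut) to 1 (fully open). In form: [{"slide": [x, y, z], "rotation": [ax, ay, az], "jaw": jaw}, ...]. A call has 1 to 10 rows; each row is the pose to reach, as a shift and turn from the pose commanded when the call began, along the tool's axes at that moment; what a row does not reach only later rows make up. A row lasts 1/8 s, in which the tool goes at most 62.5 mm and 10.7 degrees, less where a joint would pass 70% of its speed; a pose out of reach is approached as far as the arm can. A call with a gripper value outside its range is refused whole. The fingers move at their own pace and stop on an object; "squeeze" is the grip in N (left out, the last holds). Time passes only in rows, so rows that repeat a pose let the fingers close. It gives the time, the measured TCP pose, the force and the opening at its end, in the units of the state.
- read_state(): the state, without advancing time (a new reading comes with each control period).
- get_image(name): name is "side" or "top" or "wrist"; returns the picture (420x560x3 uint8, blue, green, red); there is no depth.
- get_calibration(name): a dict with "vertical_fov" (degrees; the focal length in pixels is half the picture's height over the tangent of half this angle, whatever the lens; pixels are square), "cx", "cy" (the principal point, pixels), "cam_to_world" (4x4, takes a point from camera to world coordinates). Camera axes: x right, y down, z forward; pixel columns grow to the right and rows downward; lengths in m; the calibration is good to about 2 mm. The wrist camera is an equidistant fisheye: a pixel r from the principal point sees the ray r / f radians off the axis. A picture is of the moment at which its call begins: read the wrist's pose just before it. get_calibration takes no time and is no camera call; for the wrist camera it gives the pose at the moment of the call.
- finish_job(): hands the job in, once; it reports no verdict.
The state is a dict: "clock": time; "joint_pos": joint angles; "qd": joint speeds; "joint_efforts": joint torques, N m; "position": TCP position; "ee_rot": TCP orientation; "ft_force": force on the tool from outside, world axes, zero at the start; "torque": the same for the moment, N m; "opening": finger opening in m.
Only numpy, scipy, OpenCV 4.12 (cv2) and the standard library are available. Lean on these libraries where they do the work, as an engineer would, in place of code of your own. Each camera call takes 0.05 s, during which the arm holds its last target. There are 200 camera calls.

### The job

Lift the mill drum with its four grinding balls, opening upward, into the slots of the unloading cradle and let go of it. Then take it by its crank grip and crank it over in the cradle until the opening faces straight down and all four balls have dropped into the pan below. Leave the drum lying in the slots like that, and leave the hatch cover and the glassware alone.

Things in the scene. Friction and masses are not known exactly. Their poses are not given: they have to be found in the camera images.
- drum: Loose steel mill drum: octagonal barrel 66 mm across flats, 100 mm long, 0.4 to 0.62 kg. Origin at the barrel's centre; y along its axis towards the crank, z out of the opening. It starts standing on its bottom flat, origin 33 mm above the bench. Its flats at x = +-33 mm can be gripped from above along the middle 80 mm. Roughly balanced, it stays by friction at the angle it is left at.
- port (a point): Centre of the drum's opening (hatch off): one whole flat side of the barrel, 24 x 88 mm, is missing. 33 mm from the drum's axis along the drum's z. At both ends of it (drum y = +-47 mm) a brass stud 6 mm thick stands 8 mm proud.
- stub_crank (a point): On the drum's axis at drum y = +63 mm, the middle of the shaft stub at the crank end: 14 mm in diameter, free from y = 54.5 to 81 mm. Beyond it, y = 81 to 92 mm, the crank: its arm, 12 mm wide, points the same way as the opening (drum z).
- stub_pulley (a point): On the drum's axis at drum y = -63 mm, the middle of the other shaft stub: 14 mm in diameter, free from y = -54.5 to -81 mm. Beyond it, to y = -96 mm, a belt pulley 50 mm in diameter.
- grip: Crank grip of the drum: an aluminium cylinder 16 mm in diameter, 56 mm long, that spins freely on its pin, parallel to the drum's axis. Origin at its centre: y = 122 mm, z = 45 mm in the drum's frame (crank radius 45 mm); it spans y = 94 to 150 mm. Its y axis is along its length; its other axes turn as the grip spins.
- cradle: Unloading cradle, fixed to the bench: grey base plate 210 x 150 x 6 mm, two upright fork plates 12 mm thick and 64 mm wide, centred at y = +-63 mm, 114 mm clear between them. Origin under the centre of the base plate, on the bench; z up; y runs from fork to fork. A drum lying in the slots has its axis at x = 0, z = 120 mm and about 6 mm of end play; it fits either way round, crank and pulley outside the forks.
- slot_left (a point): Centre of the floor of the slot in the fork at cradle y = +63 mm, 113 mm above the bench. The slot is open at the top, 16 mm wide, bronze-lined; straight walls up to 130 mm above the bench, then lead-ins that flare to 40 mm wide at 150 mm.
- slot_right (a point): The same in the fork at cradle y = -63 mm.
- pan: Dark steel catch pan, open on top, 196 x 104 mm and 40 mm high, walls 2 mm, 0.4 kg, loose on the cradle's base plate between the forks. Origin at the centre of its underside, long side along its x axis.
- ball1_center (a point): Centre of grinding ball 1: white ceramic, 18 mm in diameter, 12 g. The four balls start in a row inside the drum. They roll out once the opening has turned well past the side, about 135 degrees from up.
- ball2_center (a point): Centre of grinding ball 2: white ceramic, 18 mm in diameter, 12 g. The four balls start in a row inside the drum. They roll out once the opening has turned well past the side, about 135 degrees from up.
- ball3_center (a point): Centre of grinding ball 3: white ceramic, 18 mm in diameter, 12 g. The four balls start in a row inside the drum. They roll out once the opening has turned well past the side, about 135 degrees from up.
- ball4_center (a point): Centre of grinding ball 4: white ceramic, 18 mm in diameter, 12 g. The four balls start in a row inside the drum. They roll out once the opening has turned well past the side, about 135 degrees from up.
- cover: Hatch cover lying on the bench: steel strip 27 x 86 mm with a 100 mm clamp bar and two brass thumb screws, 18 mm high. Bystander. Origin under its centre.
- jar: Amber glass jar with black cap, 76 mm in diameter, 115 mm high. Bystander. Origin under its centre.
- flask: Conical glass flask, 84 mm in diameter at the foot, 124 mm high. Bystander. Origin under its centre.
- beaker: Glass beaker, 68 mm in diameter, 85 mm high. Bystander. Origin under its centre.
Not all that is in view belongs to the job. What is meant by the pan is not green, orange or purple, and is the larger of those in its own colour.

How it is judged:
On the way, in this order (a step that is already met when the one before it is completed fails the run):
1. the drum lies in both slots of the cradle, opening up (within 25 degrees), all four balls still inside, and is let go of (x of drum in the frame of cradle between -0.005 and 0.005 m and y of drum in the frame of cradle between -0.01 and 0.01 m and z of drum in the frame of cradle between 0.115 and 0.125 m and angle between the y axis of drum and the y axis of cradle, either way round below 0.05 rad and distance between each of ball1_center, ball2_center, ball3_center, ball4_center and drum below 0.047 m and angle between drum's own z axis and vertical below 0.44 rad and contact force between drum and the fingers below 0.1 N and contact force between drum and cradle above 1 N), for 0.2 s.
2. in the slots, the drum is being cranked over: the fingers are on the crank grip while the opening passes the side (60 to 115 degrees from up), balls still inside (x of drum in the frame of cradle between -0.005 and 0.005 m and z of drum in the frame of cradle below 0.13 m and distance between each of ball1_center, ball2_center, ball3_center, ball4_center and drum below 0.047 m and angle between drum's own z axis and vertical between 1.05 and 2 rad and contact force between grip and the fingers above 0.3 N).
At the end, for the whole second after the job is handed in: The drum rests in both slots of the cradle (axis within 5 mm of its seat across and in height, within 10 mm endways), its opening facing down within 24 degrees, at rest and released, and all four balls lie inside the pan (x of drum in the frame of cradle between -0.005 and 0.005 m and y of drum in the frame of cradle between -0.01 and 0.01 m and z of drum in the frame of cradle between 0.115 and 0.125 m and angle between the y axis of drum and the y axis of cradle, either way round below 0.05 rad and x of ball1_center in the frame of pan between -0.098 and 0.098 m and y of ball1_center in the frame of pan between -0.052 and 0.052 m and z of ball1_center in the frame of pan between 0 and 0.035 m and x of ball2_center in the frame of pan between -0.098 and 0.098 m and y of ball2_center in the frame of pan between -0.052 and 0.052 m and z of ball2_center in the frame of pan between 0 and 0.035 m and x of ball3_center in the frame of pan between -0.098 and 0.098 m and y of ball3_center in the frame of pan between -0.052 and 0.052 m and z of ball3_center in the frame of pan between 0 and 0.035 m and x of ball4_center in the frame of pan between -0.098 and 0.098 m and y of ball4_center in the frame of pan between -0.052 and 0.052 m and z of ball4_center in the frame of pan between 0 and 0.035 m and angle between drum's own z axis and vertical above 2.72 rad and angular speed of drum below 0.1 rad/s and linear speed of drum below 0.02 m/s and contact force between drum and the fingers below 0.1 N); the robot touches nothing.
It fails at once if the hatch cover is moved by more than 20 mm or tipped over (distance of cover from where it was at the start of the episode above 0.02 m or angle between cover's own z axis and vertical above 0.4 rad).
It fails at once if the jar is moved by more than 20 mm or tipped over (distance of jar from where it was at the start of the episode above 0.02 m or angle between jar's own z axis and vertical above 0.4 rad).
It fails at once if the flask is moved by more than 20 mm or tipped over (distance of flask from where it was at the start of the episode above 0.02 m or angle between flask's own z axis and vertical above 0.4 rad).
It fails at once if the beaker is moved by more than 20 mm or tipped over (distance of beaker from where it was at the start of the episode above 0.02 m or angle between beaker's own z axis and vertical above 0.4 rad).
It also fails if it takes over 66 s, if anything falls off the work surface, if the arm or the gripper's body presses on something with over 40 N, if the wrist force passes 120 N, or if a joint passes its speed limit or range.

## Working session

There is one attempt and no reset: what is moved stays moved. The work goes in short steps, Python scripts to look and compute and a tool call to move; the robot and the scene stay as the last step left them, time stands still between calls to the robot, and variables do not carry over. Pictures are saved under pics/ and viewed, about 8 in all and at most 12, crops included, and the job is handed in when it is done.

Besides the shell and the picture viewer there is one more tool, called by a JSON object that holds its "name" and its "arguments". send_rows: Moves the arm, as the interface text tells. Its arguments: {"type":"object","properties":{"series":{"type":"array","items":{"type":"object","properties":{"slide":{"type":"array","items":{"type":"number"}},"rotation":{"type":"array","items":{"type":"number"}},"jaw":{"type":"number"}}}},"squeeze":{"type":"number"}},"required":["series"]}

```bash
mkdir -p pics; python3 - <<'E'
from plant import *
import cv2
s=read_state();print(s)
for n in ("top","side"):
    cv2.imwrite(f"pics/{n}0.png",get_image(n));c=get_calibration(n);print(n,c)
print(get_calibration("wrist"))
E
```

```text
{'clock': 0.0, 'joint_pos': array([ 1.23660226e+00,  3.53663358e-01,  1.63412794e+00,  3.33162274e-05,
        1.15519045e+00, -2.36458926e-03]), 'qd': array([ 0.00112334, -0.00103448,  0.0007034 ,  0.00011721,  0.00111637,
        0.00045189]), 'joint_efforts': array([-1.92714306e-04, -6.05230808e+01, -3.42068911e+01, -2.42748019e-04,
        9.38367069e-03, -1.91858408e-05]), 'position': array([0.20341023, 0.59043639, 0.20365486]), 'ee_rot': array([-1.31347165e-04,  1.65161181e-01,  9.86266344e-01, -6.82184101e-04]), 'ft_force': array([-0.21748081,  0.54954797, -0.87086757]), 'torque': array([-0.00016903, -0.01677389,  0.06055077]), 'opening': 0.08564348411172472}
top {'vertical_fov': 53.35408613886407, 'cx': 281.65690501324804, 'cy': 207.84212088049674, 'cam_to_world': array([[-0.0178299 , -0.99738477,  0.07004088,  0.44032939],
       [-0.99938802,  0.01988656,  0.02877689,  0.06334537],
       [-0.0300945 , -0.06948493, -0.99712896,  1.10739411],
       [ 0.        ,  0.        ,  0.        ,  1.        ]])}
side {'vertical_fov': 57.575778598650224, 'cx': 281.7740959111394, 'cy': 204.85160264863856, 'cam_to_world': array([[ 0.72927866, -0.50629197,  0.46024024,  0.14753591],
       [-0.68408058, -0.52610632,  0.50521867, -0.34224589],
       [-0.01365285, -0.6832866 , -0.73002262,  0.70093109],
       [ 0.        ,  0.        ,  0.        ,  1.        ]])}
{'vertical_fov': 65.70646984690485, 'cx': 280.9115340486064, 'cy': 206.9153787781006, 'cam_to_world': array([[ 3.25764146e-01,  9.05541075e-01,  2.71796032e-01,
         1.34239044e-01],
       [ 9.45450764e-01, -3.11782429e-01, -9.44169951e-02,
         6.14856194e-01],
       [-7.57239879e-04,  2.87727438e-01, -9.57712038e-01,
         3.72632002e-01],
       [ 0.00000000e+00,  0.00000000e+00,  0.00000000e+00,
         1.00000000e+00]])}
```

View pics/top0.png

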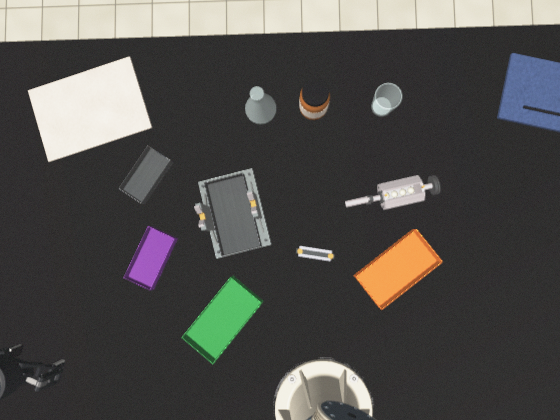

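View pics/side0.png

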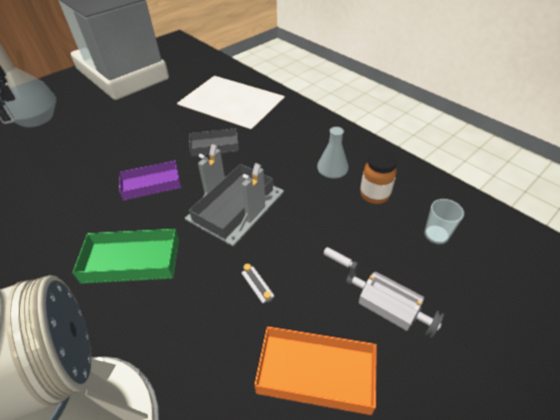

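The top view shows the drum at (403,192) with its crank to the left (grip 357,202), and the cradle at (236,213) holding a dark pan. There are two dark-grey pans: the larger one in the cradle at (235,213) and a smaller one at (145,175). Green, orange and purple are ruled out, so the larger one already in the cradle is meant. I'll confirm it in an enlarged crop.

```bash
python3 - <<'E'
import cv2,numpy as np
t=cv2.imread("pics/top0.png");s=cv2.imread("pics/side0.png")
a=cv2.resize(t[165:225,340:450],None,fx=5,fy=5,interpolation=cv2.INTER_CUBIC) #550x300
b=cv2.resize(t[160:270,190:280],None,fx=5,fy=5,interpolation=cv2.INTER_CUBIC)#450x550
a=cv2.resize(a,(350*110//70*1,300)) if 0 else a
cv2.imwrite("pics/drum.png",cv2.resize(t[165:225,340:450],(770,420),interpolation=cv2.INTER_CUBIC))
c=cv2.resize(s[130:245,180:290],(400,418),interpolation=cv2.INTER_CUBIC)
b=cv2.resize(t[160:270,190:280],(450,550),interpolation=cv2.INTER_CUBIC)
o=np.zeros((550,800,3),np.uint8);o[:,:450]=b;o[:366,450:]=cv2.resize(c,(350,366))
cv2.imwrite("pics/cr.png",o)
E
```

```text
(no output)
```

View pics/drum.png

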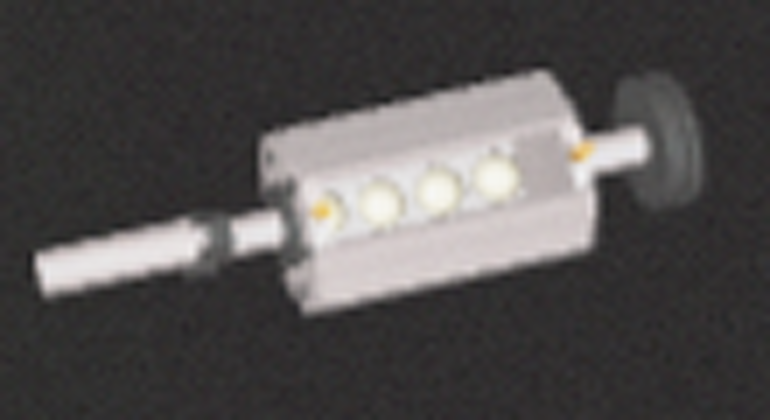

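View pics/cr.png

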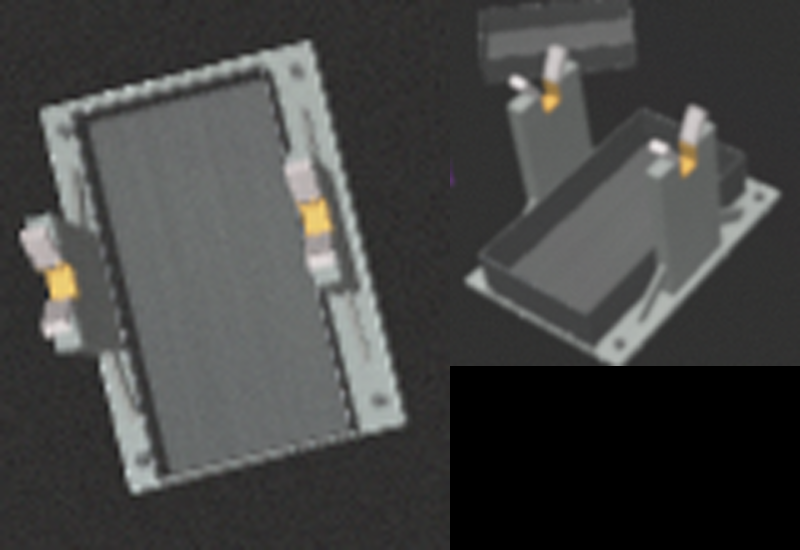

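The drum crop shows the opening up, four balls in a row, studs at crop (320,211) and (582,153), and grip ends at (40,275) and (200,243). In the cradle crop, bronze slot floors are at (62,283) and (317,218) and the plate corners are clear. The larger dark pan sits between the forks and is the right one.

```bash
cat >h.py <<'E'
import numpy as np
from plant import *
from scipy.spatial.transform import Rotation as R
def ray(n,px,c=None):
    c=c or get_calibration(n);f=210/np.tan(np.radians(c["vertical_fov"])/2)
    v=np.array([px[0]-c["cx"],px[1]-c["cy"]])
    if n=="wrist":
        r=np.hypot(*v);a=r/f;d=np.r_[v/max(r,1e-9)*np.sin(a),np.cos(a)]
    else: d=np.r_[v/f,1]
    M=c["cam_to_world"];return M[:3,3],M[:3,:3]@d
def atz(n,px,z,c=None):
    o,d=ray(n,px,c);return o+d*(z-o[2])/d[2]
def proj(n,P,c=None):
    c=c or get_calibration(n);f=210/np.tan(np.radians(c["vertical_fov"])/2)
    M=c["cam_to_world"];p=M[:3,:3].T@(np.asarray(P)-M[:3,3])
    if n=="wrist":
        r=np.hypot(p[0],p[1]);a=np.arctan2(r,p[2]);u=p[:2]/max(r,1e-9)*a*f
    else: u=p[:2]/p[2]*f
    return u+[c["cx"],c["cy"]]
def tool(): # rotation matrix of tool
    s=read_state();q=s["ee_rot"];return s["position"],R.from_quat([q[1],q[2],q[3],q[0]])
E
python3 - <<'E'
from h import *
D=lambda x,y:((x+.5)/7-.5+340,(y+.5)/7-.5+165)
C=lambda x,y:((x+.5)/5-.5+190,(y+.5)/5-.5+160)
p=lambda n,v:print(n,np.round(v,4))
s1=atz("top",D(320,211),.072);s2=atz("top",D(582,153),.072)
g1=atz("top",D(40,275),.078);g2=atz("top",D(200,243),.078)
pu=atz("top",D(665,142),.033)
for n,v in zip("s1 s2 g1 g2 pu".split(),(s1,s2,g1,g2,pu)):p(n,v)
p("mid",(s1+s2)/2);p("len",np.linalg.norm(s1-s2));d=s1-s2;p("ang",np.degrees(np.arctan2(d[1],d[0])))
d=g1-s2;p("ang g1-s2",[np.degrees(np.arctan2(d[1],d[0])),np.linalg.norm(d)])
k=[atz("top",C(*x),.006) for x in [(40,108),(310,40),(405,425),(133,493)]]
for v in k:p("corner",v)
p("cen",np.mean(k,0));p("sides",[np.linalg.norm(k[i]-k[(i+1)%4]) for i in range(4)])
d=(k[0]+k[3]-k[1]-k[2]);p("ang",np.degrees(np.arctan2(d[1],d[0])));d=k[0]+k[1]-k[2]-k[3];p("angx",np.degrees(np.arctan2(d[1],d[0])))
l=atz("top",C(62,283),.118);r=atz("top",C(317,218),.118);d=l-r
p("slots",np.r_[l,r]);p("mid",(l+r)/2);p("len",np.linalg.norm(d));p("ang",np.degrees(np.arctan2(d[1],d[0])))
for n,q in dict(cover=(315,254),jar=(314,112),flask=(260,108),beaker=(384,106)).items():p(n,atz("top",q,0.01))
E
```

```text
s1 [ 0.5405 -0.1635  0.072 ]
s2 [ 0.5591 -0.2559  0.072 ]
g1 [ 0.5193 -0.0637  0.078 ]
g2 [ 0.5295 -0.12    0.078 ]
pu [ 0.567  -0.2982  0.033 ]
mid [ 0.5498 -0.2097  0.072 ]
len 0.0943
ang 101.3886
ang g1-s2 [101.6809   0.1964]
corner [0.5935 0.3184 0.006 ]
corner [0.6268 0.1734 0.006 ]
corner [0.4214 0.1259 0.006 ]
corner [0.3882 0.2699 0.006 ]
cen [0.5075 0.2219 0.006 ]
sides [0.1488 0.2108 0.1477 0.2109]
ang 102.9661
angx 13.1527
slots [0.4936 0.2822 0.118  0.5223 0.1599 0.118 ]
mid [0.508  0.2211 0.118 ]
len 0.1256
ang 103.1732
cover [0.3951 0.0102 0.01  ]
jar [0.7721 0.0041 0.01  ]
flask [0.787  0.1483 0.01  ]
beaker [ 0.7834 -0.182   0.01  ]
```

```bash
cat >>h.py <<'E'
def down(jaw): # tool down with jaw (tool y) at world angle jaw deg
    a=np.radians(jaw);y=np.array([np.cos(a),np.sin(a),0]);z=np.array([0,0,-1.]);return R.from_matrix(np.c_[np.cross(y,z),y,z])
def goal(P,jaw):
    p,r=tool();sl=r.inv().apply(np.asarray(P)-p)*1000;rv=(r.inv()*down(jaw)).as_rotvec(degrees=True)
    print("slide",np.round(sl,1),"rot",np.round(rv,2));return sl,rv
E
python3 -c "
from h import *
goal([.55,-.2095,.2],11.6)"
```

```text
slide [-588.2 -643.4    4.5] rot [-6.000e-02  4.000e-02  5.939e+01]
```

{"name": "send_rows", "arguments": {"series": [{"slide": [-588,-643,4],"rotation": [0,0,59.4],"jaw": 1},{"slide": [-588,-643,4],"rotation": [0,0,59.4],"jaw": 1},{"slide": [-588,-643,4],"rotation": [0,0,59.4],"jaw": 1},{"slide": [-588,-643,4],"rotation": [0,0,59.4],"jaw": 1},{"slide": [-588,-643,4],"rotation": [0,0,59.4],"jaw": 1},{"slide": [-588,-643,4],"rotation": [0,0,59.4],"jaw": 1},{"slide": [-588,-643,4],"rotation": [0,0,59.4],"jaw": 1},{"slide": [-588,-643,4],"rotation": [0,0,59.4],"jaw": 1},{"slide": [-588,-643,4],"rotation": [0,0,59.4],"jaw": 1},{"slide": [-588,-643,4],"rotation": [0,0,59.4],"jaw": 1}], "squeeze": 40}}

```text
clock: 1.35
position: [0.4525, 0.0154, 0.2016]
ee_rot: [0.0, 0.632, 0.775, 0.0]
ft_force: [0.8, 0.5, -0.0]
opening: 0.0852
```

```bash
python3 -c "
from h import *
print(read_state()['joint_pos'])
goal([.55,-.2095,.2],11.6)"
```

```text
[ 3.06247845e-02  8.34363671e-02  1.98887811e+00  1.57631197e-04
  1.06890037e+00 -1.71560953e-01]
slide [-239.9   50.3    1.6] rot [ 0.02 -0.   -0.02]
```

{"name": "send_rows", "arguments": {"series": [{"slide": [-240,50,1],"rotation": [0,0,0],"jaw": 1},{"slide": [-240,50,1],"rotation": [0,0,0],"jaw": 1},{"slide": [-240,50,1],"rotation": [0,0,0],"jaw": 1},{"slide": [-240,50,1],"rotation": [0,0,0],"jaw": 1},{"slide": [-240,50,1],"rotation": [0,0,0],"jaw": 1},{"slide": [-240,50,1],"rotation": [0,0,0],"jaw": 1},{"slide": [-240,50,1],"rotation": [0,0,0],"jaw": 1}]}}

```text
clock: 2.22
position: [0.5487, -0.2064, 0.2004]
ee_rot: [-0.0, 0.632, 0.775, -0.0]
ft_force: [1.0, -0.1, 0.6]
opening: 0.0854
```

```bash
python3 -c "
from h import *
import cv2
c=get_calibration('wrist');im=get_image('wrist')
goal([.55,-.2095,.026],11.6)
a=np.radians(101.6);u=np.array([np.cos(a),np.sin(a),0]);o=np.array([.55,-.2095,.033])
big=cv2.resize(im,(784,588),interpolation=cv2.INTER_CUBIC)
for y,z in((47,41),(-47,41),(150,45),(94,45),(0,33),(-81,0)):
  q=proj('wrist',o+u*y/1e3+[0,0,z/1e3],c);print(y,z,q.round(1));cv2.drawMarker(big,tuple(int(v) for v in (q+.5)*1.4-.5),(0,0,255),0,12,1)
cv2.imwrite('pics/w1.png',big)"
```

```text
slide [ -3.3   0.5 174.6] rot [-0.02 -0.02  0.06]
47 41 [281.5 145. ]
-47 41 [281.4 241.4]
150 45 [281.7  32.3]
94 45 [281.6  93.2]
0 33 [281.5 193. ]
-81 0 [281.3 255. ]
```

View pics/w1.png

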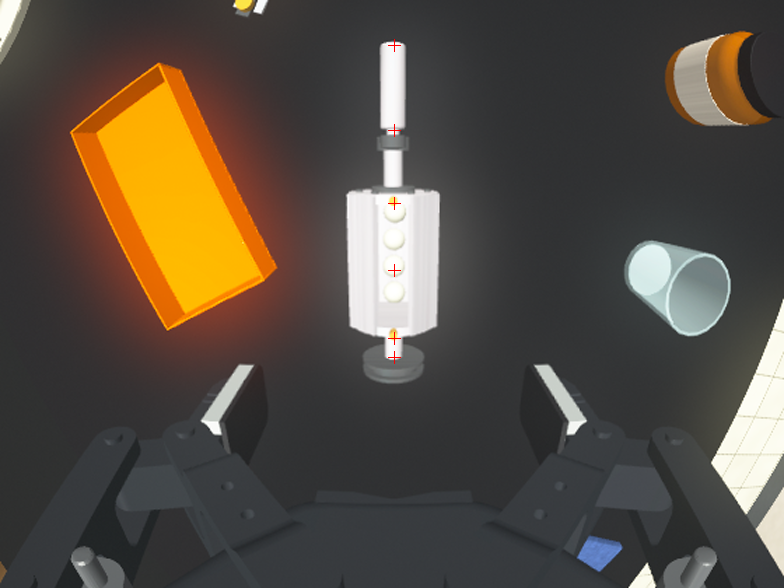

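The markers from the top-view estimate fall on the wrist view. The drum lies about 2 mm farther towards the crank, and the lateral alignment is good, so I'm descending.

{"name": "send_rows", "arguments": {"series": [{"slide": [-2,1,60],"rotation": [0,0,0],"jaw": 1},{"slide": [-2,1,110],"rotation": [0,0,0],"jaw": 1},{"slide": [-2,1,145],"rotation": [0,0,0],"jaw": 1},{"slide": [-2,1,165],"rotation": [0,0,0],"jaw": 1},{"slide": [-2,1,180],"rotation": [0,0,0],"jaw": 1},{"slide": [-2,1,180],"rotation": [0,0,0],"jaw": 1},{"slide": [-2,1,180],"rotation": [0,0,0],"jaw": 1},{"slide": [-2,1,180],"rotation": [0,0,0],"jaw": 1}]}}

```text
clock: 3.28
position: [0.5514, -0.2096, 0.0215]
ee_rot: [0.001, 0.632, 0.775, 0.0]
ft_force: [0.3, -0.4, -0.8]
opening: 0.0854
```

{"name": "send_rows", "arguments": {"series": [{"slide": [0,0,0],"rotation": [0,0,0],"jaw": 0.5},{"slide": [0,0,0],"rotation": [0,0,0],"jaw": 0.5},{"slide": [0,0,0],"rotation": [0,0,0],"jaw": 0.5},{"slide": [0,0,0],"rotation": [0,0,0],"jaw": 0.5},{"slide": [0,0,0],"rotation": [0,0,0],"jaw": 0.5},{"slide": [0,0,0],"rotation": [0,0,0],"jaw": 0.5},{"slide": [0,0,0],"rotation": [0,0,0],"jaw": 0.5},{"slide": [0,0,0],"rotation": [0,0,0],"jaw": 0.5}], "squeeze": 50}}

```text
clock: 4.28
position: [0.5502, -0.2097, 0.0228]
ee_rot: [-0.0, 0.632, 0.775, -0.0]
ft_force: [-10.0, 1.2, 26.5]
opening: 0.0501
```

```bash
python3 -c "
from h import *
s=read_state();print(s['position'],s['opening'],s['ft_force'])
goal([.5496,-.2078,.02],11.6)"
```

```text
[ 0.55020069 -0.20970392  0.02281373] 0.0501045071400121 [-9.9576919   1.21114003 26.53736958]
slide [ 2.  -0.2  2.8] rot [-0.04  0.01 -0.01]
```

The opening of 50 mm and 26 N upward suggest the pads are not on the flats. I'll look before doing anything.

```bash
python3 -c "
from h import *
import cv2
w=get_image('wrist');s=get_image('side')
o=np.zeros((560,800,3),np.uint8)
o[:,:400]=cv2.resize(w[100:380,180:380],(400,560),interpolation=cv2.INTER_CUBIC);o[:400,400:]=cv2.resize(s[230:350,320:440],(400,400),interpolation=cv2.INTER_CUBIC)
cv2.imwrite('pics/g1.png',o)"
```

```text
(no output)
```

View pics/g1.png

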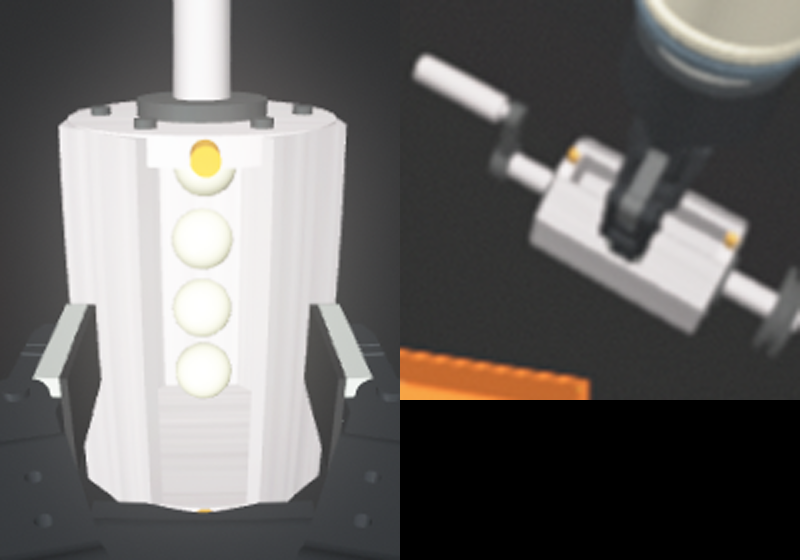

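```bash
python3 -c "
from h import *
p,r=tool();c=get_calibration('wrist')
o,_=ray('wrist',(280,200),c);o=r.inv().apply(o-p)
for q in((227.5,252),(212,252),(230,290),(335,252),(333,290)):
  d=r.inv().apply(ray('wrist',q,c)[1])
  for h in(.025,.033):
    h=h*np.sign(d[1]);t=(h-o[1])/d[1];print(q,h,((o+d*t)*1e3).round(1))
for P in ((.033,.0467),(.0137,.066)):
  for y in(50,0,-50):
    a=np.radians(101.6);u=np.array([np.cos(a),np.sin(a),0]);v=np.array([np.sin(a),-np.cos(a),0])
    b=np.array([.5498,-.2078,0])+u*y/1e3
    print(P,y,[((proj('wrist',b+s*v*P[0]+[0,0,P[1]],c)-[180,100])*2).round() for s in(-1,1)])
"
```

```text
(227.5, 252) -0.025 [ 10.  -25.  -30.6]
(227.5, 252) -0.033 [-10.3 -33.   13.3]
(212, 252) -0.025 [ 24.5 -25.  -62.4]
(212, 252) -0.033 [  8.9 -33.  -28.5]
(230, 290) -0.025 [-10.5 -25.  -31.5]
(230, 290) -0.033 [-37.2 -33.   12.2]
(335, 252) 0.025 [ 11.6  25.  -34. ]
(335, 252) 0.033 [-8.5 33.   9.4]
(333, 290) 0.025 [ -7.5  25.  -36.3]
(333, 290) 0.033 [-33.7  33.    6.5]
(0.033, 0.0467) 50 [array([ 57., 122.]), array([346., 122.])]
(0.033, 0.0467) 0 [array([ 70., 321.]), array([333., 321.])]
(0.033, 0.0467) -50 [array([ 86., 476.]), array([317., 476.])]
(0.0137, 0.066) 50 [array([131., 136.]), array([271., 136.])]
(0.0137, 0.066) 0 [array([139., 361.]), array([263., 361.])]
(0.0137, 0.066) -50 [array([148., 524.]), array([254., 524.])]
```

```bash
python3 -c "
from h import *
p,r=tool();c=get_calibration('wrist')
o,_=ray('wrist',(280,200),c);o=r.inv().apply(o-p);print(o*1e3)
for q in((253/1.4,366/1.4),(233/1.4,366/1.4),(202/1.4,420/1.4),(216/1.4,432/1.4),(268/1.4,366/1.4),(533/1.4,366/1.4)):
  d=r.inv().apply(ray('wrist',q,c)[1])
  h=.0427*np.sign(d[1]);t=(h-o[1])/d[1];print(np.round(q),((o+d*t)*1e3).round(1))
"
```

```text
[  73.66449587    0.18831617 -168.90302107]
[181. 261.] [ 13.  -42.7 -47.9]
[166. 261.] [ 20.9 -42.7 -64.1]
[144. 300.] [ 18.9 -42.7 -88.2]
[154. 309.] [ 11.7 -42.7 -82.3]
[191. 261.] [  5.4 -42.7 -32.5]
[381. 261.] [ 13.2  42.7 -48.3]
```

The fingertips are really about 32 mm behind the reported TCP at this opening. The wrist view, the side view and the 50 mm pinch on the upper slant all agree, although the text says 11 mm ahead. So I'll open, then go lower in small steps while watching the force.

{"name": "send_rows", "arguments": {"series": [{"slide": [0,0,0],"rotation": [0,0,0],"jaw": 1},{"slide": [0,0,0],"rotation": [0,0,0],"jaw": 1},{"slide": [0,0,0],"rotation": [0,0,0],"jaw": 1},{"slide": [0,0,0],"rotation": [0,0,0],"jaw": 1},{"slide": [0,0,0],"rotation": [0,0,0],"jaw": 1},{"slide": [2,0,4],"rotation": [0,0,0],"jaw": 1},{"slide": [2,0,8],"rotation": [0,0,0],"jaw": 1},{"slide": [2,0,12],"rotation": [0,0,0],"jaw": 1},{"slide": [2,0,12],"rotation": [0,0,0],"jaw": 1}]}}

```text
clock: 5.5
position: [0.5499, -0.2073, 0.008]
ee_rot: [-0.0, 0.632, 0.775, -0.0]
ft_force: [-0.7, 0.1, -0.1]
opening: 0.0856
```

```bash
python3 -c "
from h import *
import cv2
w=get_image('wrist');s=read_state();print(s['position'],s['opening'],s['ft_force'])
cv2.imwrite('pics/g2.png',cv2.resize(w[100:400],(784,420)))
c=get_calibration('wrist')
p,r=tool();a=np.radians(101.6)
for x in(11,-11):
  for z in(-48,-2):print(x,z,[(proj('wrist',p+r.apply([x/1e3,y,z/1e3]),c)-[0,100])*1.4 for y in(-.0427,.0427)])
"
```

```text
[ 0.55012696 -0.20737768  0.00824754] 0.08544013331272599 [ 0.22297424 -0.84307495  0.77297451]
11 -48 [array([253.59337243, 231.89765936]), array([531.81570207, 231.96320669])]
11 -2 [array([285.74630512, 179.81542574]), array([499.94932616, 179.83604364])]
-11 -48 [array([262.38010549, 291.03405348]), array([523.09344196, 291.12638677])]
-11 -2 [array([290.21073193, 229.21116927]), array([495.51979997, 229.24890949])]
```

View pics/g2.png

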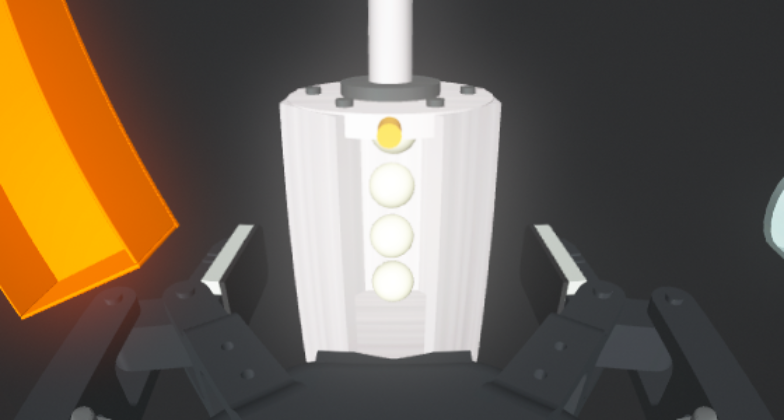

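```bash
python3 -c "
from h import *
p,r=tool();c=get_calibration('wrist')
o,_=ray('wrist',(280,200),c);o=r.inv().apply(o-p)
for q in((318/1.4,492/1.4),(394/1.4,503/1.4),(472/1.4,492/1.4),(200/1.4,588/1.4)):
  d=r.inv().apply(ray('wrist',q,c)[1])
  for h in(.0425,.038,0):
    t=(h-o[0])/d[0];print(np.round(q),((o+d*t)*1e3).round(1))
"
```

```text
[227. 351.] [  42.5   -7.2 -134.8]
[227. 351.] [  38.    -8.3 -129.9]
[227. 351.] [  0.  -17.4 -88.2]
[281. 359.] [  42.5    0.3 -136.1]
[281. 359.] [  38.     0.3 -131.4]
[281. 359.] [  0.    0.4 -91.4]
[337. 351.] [  42.5    8.  -134.8]
[337. 351.] [  38.     9.1 -129.9]
[337. 351.] [  0.   18.6 -88.3]
[143. 420.] [  42.5  -15.3 -148.3]
[143. 420.] [  38.   -17.5 -145.3]
[143. 420.] [   0.   -36.4 -120.1]
```

The gripper body is also about 42 mm farther back than described, so there is clearance to go lower.

{"name": "send_rows", "arguments": {"series": [{"slide": [0,0,8],"rotation": [0,0,0],"jaw": 1},{"slide": [0,0,14],"rotation": [0,0,0],"jaw": 1},{"slide": [0,0,20],"rotation": [0,0,0],"jaw": 1},{"slide": [0,0,24],"rotation": [0,0,0],"jaw": 1},{"slide": [0,0,24],"rotation": [0,0,0],"jaw": 1}]}}

```text
clock: 6.18
position: [0.55, -0.2073, -0.0159]
ee_rot: [-0.0, 0.632, 0.775, -0.0]
ft_force: [-0.2, 0.0, -0.1]
opening: 0.0852
```

{"name": "send_rows", "arguments": {"series": [{"slide": [0,0,0],"rotation": [0,0,0],"jaw": 0.6},{"slide": [0,0,0],"rotation": [0,0,0],"jaw": 0.6},{"slide": [0,0,0],"rotation": [0,0,0],"jaw": 0.6},{"slide": [0,0,0],"rotation": [0,0,0],"jaw": 0.6},{"slide": [0,0,0],"rotation": [0,0,0],"jaw": 0.6},{"slide": [0,0,0],"rotation": [0,0,0],"jaw": 0.6}], "squeeze": 60}}

```text
clock: 6.92
position: [0.5502, -0.2075, -0.0151]
ee_rot: [0.0, 0.632, 0.775, -0.0]
ft_force: [-2.1, 0.1, 5.2]
opening: 0.0656
```

{"name": "send_rows", "arguments": {"series": [{"slide": [0,0,-10],"rotation": [0,0,0],"jaw": 0.6},{"slide": [0,0,-30],"rotation": [0,0,0],"jaw": 0.6},{"slide": [0,0,-60],"rotation": [0,0,0],"jaw": 0.6},{"slide": [0,0,-95],"rotation": [0,0,0],"jaw": 0.6},{"slide": [0,0,-130],"rotation": [0,0,0],"jaw": 0.6},{"slide": [0,0,-160],"rotation": [0,0,0],"jaw": 0.6},{"slide": [0,0,-180],"rotation": [0,0,0],"jaw": 0.6},{"slide": [0,0,-180],"rotation": [0,0,0],"jaw": 0.6},{"slide": [0,0,-180],"rotation": [0,0,0],"jaw": 0.6}]}}

```text
clock: 8.05
position: [0.5497, -0.2071, 0.1641]
ee_rot: [-0.0, 0.632, 0.775, -0.0]
ft_force: [0.0, -0.2, -6.5]
opening: 0.0652
```

```bash
python3 -c "
from h import *
print(tool()[0],read_state()['ft_force'],read_state()['opening'])
goal([.508,.2212,.165],13.1)"
```

```text
[ 0.54967075 -0.20713557  0.16408516] [ 0.04000646 -0.15755509 -6.51210874] 0.06515807608256986
slide [428.   45.2  -0.7] rot [-0.04 -0.03 -1.51]
```

{"name": "send_rows", "arguments": {"series": [{"slide": [15,2,0],"rotation": [0,0,0],"jaw": 0.6},{"slide": [50,5,0],"rotation": [0,0,0],"jaw": 0.6},{"slide": [100,10,0],"rotation": [0,0,0],"jaw": 0.6},{"slide": [150,16,0],"rotation": [0,0,0],"jaw": 0.6},{"slide": [200,21,0],"rotation": [0,0,-0.5],"jaw": 0.6},{"slide": [250,26,0],"rotation": [0,0,-1],"jaw": 0.6},{"slide": [300,32,0],"rotation": [0,0,-1.5],"jaw": 0.6},{"slide": [350,37,0],"rotation": [0,0,-1.5],"jaw": 0.6},{"slide": [395,42,0],"rotation": [0,0,-1.5],"jaw": 0.6},{"slide": [418,44,0],"rotation": [0,0,-1.5],"jaw": 0.6}]}}

```text
clock: 9.3
position: [0.5079, 0.2136, 0.1636]
ee_rot: [-0.001, 0.621, 0.784, -0.001]
ft_force: [-0.1, -0.8, -6.2]
opening: 0.065
```

{"name": "send_rows", "arguments": {"series": [{"slide": [9,1,0],"rotation": [0,0,0],"jaw": 0.6},{"slide": [9,1,0],"rotation": [0,0,0],"jaw": 0.6},{"slide": [9,1,0],"rotation": [0,0,0],"jaw": 0.6},{"slide": [9,1,0],"rotation": [0,0,0],"jaw": 0.6}]}}

```text
clock: 9.8
position: [0.5085, 0.2191, 0.1645]
ee_rot: [0.0, 0.622, 0.783, -0.0]
ft_force: [-1.1, -0.2, -5.9]
opening: 0.0653
```

```bash
python3 -c "
from h import *
import cv2
print(tool()[0]);goal([.508,.2212,.165],13.1)
t=get_image('top');s=get_image('side')
cv2.imwrite('pics/t2.png',t);cv2.imwrite('pics/s2.png',s)
o=np.zeros((500,800,3),np.uint8)
o[:,:400]=cv2.resize(t[150:275,185:285],(400,500),interpolation=cv2.INTER_CUBIC);o[:,400:]=cv2.resize(s[90:240,180:300],(400,500),interpolation=cv2.INTER_CUBIC)
cv2.imwrite('pics/m2.png',o)
# predicted
def pr(n,c,ang,y,z):
  a=np.radians(ang);return proj(n,np.array([c[0],c[1],0])+np.array([np.cos(a),np.sin(a),0])*y/1e3+[0,0,z/1e3])
c=tool()[0]
ob=lambda n,q: ((q-[185,150])*4 if n=='top' else (q-[180,90])*10/3+[400,0]).round()
for n in('top','side'):
  for y,z in((150,213+45),(94,213+45),(47,213+37),(-47,213+37),(81,213),(-96,213)):print(n,y,z,ob(n,pr(n,c,103.1,y,z)))
"
```

```text
[0.50845372 0.21906103 0.16450023]
slide [ 2.2  0.  -0.5] rot [-0.01  0.01 -0.08]
top 150 258 [-153.  292.]
top 94 258 [-47. 265.]
top 47 250 [ 45. 243.]
top -47 250 [221. 199.]
top 81 213 [ -0. 263.]
top -96 213 [318. 183.]
side 150 258 [372.  22.]
side 94 258 [436.  48.]
side 47 250 [493.  81.]
side -47 250 [613. 129.]
side 81 213 [463. 114.]
side -96 213 [682. 206.]
```

View pics/m2.png

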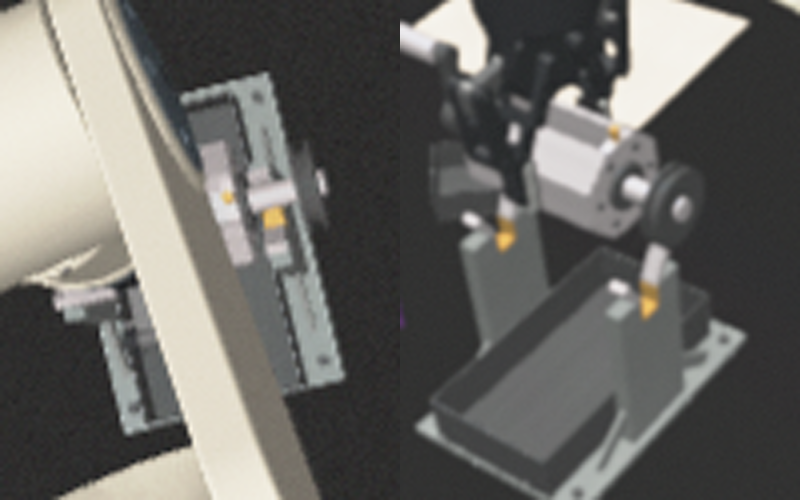

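The drum is held level above the cradle. The pulley-end stud is seen at (228,198) and the bronze slots at side-crop (505,235) and (649,298). The drum sits about 2–3 mm towards the pulley relative to the TCP, so I'll cross-check the slots in the side view.

```bash
python3 -c "
from h import *
a=np.radians(103.1);u=np.array([np.cos(a),np.sin(a),0]);c=np.array([.508,.2215,0]);p=tool()[0]
ob=lambda n,q: ((q-[185,150])*4 if n=='top' else (q-[180,90])*10/3+[400,0]).round(1)
for n in('side','top'):
  for y in(63,-63):
    for k in(y-6,y,y+6):print(n,k,ob(n,proj(n,c+u*k/1e3+[0,0,.120])),ob(n,proj(n,c+u*k/1e3+[0,0,.113])))
# triangulate stud tip -47 and hub from both views
from numpy.linalg import lstsq
def tri(qt,qs):
  A=[];b=[]
  for n,q in(('top',np.array(qt)/4+[185,150]),('side',(np.array(qs)-[400,0])*.3+[180,90])):
    o,d=ray(n,q);d/=np.linalg.norm(d);M=np.eye(3)-np.outer(d,d);A.append(M);b.append(M@o)
  return lstsq(np.vstack(A),np.hstack(b),rcond=None)[0]
v=np.array([np.sin(a),-np.cos(a),0])
for n,x in(('stud',tri((228,198),(615,132))),('hub',tri((322,183),(682,207))),('slotR',tri((275,215),(649,298)))):
  print(n,x.round(4),'rel cradle along',(x-c)@u,'across',(x-c)@v,'rel tcp',(x-p)@u,(x-p)@v)
"
```

```text
side 57 [508.8 234. ] [510.3 241.6]
side 63 [502.3 231. ] [503.8 238.6]
side 69 [495.9 228. ] [497.4 235.6]
side -69 [652.9 300.7] [653.6 308.3]
side -63 [645.7 297.3] [646.4 304.9]
side -57 [638.5 294. ] [639.2 301.6]
top 57 [ 76. 262.] [ 78.5 262.6]
top 63 [ 66.2 264.5] [ 68.8 265.1]
top 69 [ 56.5 267. ] [ 59.1 267.6]
top -69 [281.1 210. ] [282.2 211. ]
top -63 [271.3 212.5] [272.5 213.5]
top -57 [261.6 215. ] [262.8 215.9]
stud [0.519  0.1701 0.25  ] rel cradle along -0.05256887480725172 across -0.000958600068353983 rel tcp -0.050296449184012326 -0.000935638153839362
hub [0.5293 0.1238 0.2142] rel cradle along -0.09996715615956465 across -0.0014071359539558697 rel tcp -0.09769473053632527 -0.0013841740394412488
slotR [0.5215 0.1572 0.1218] rel cradle along -0.06568153390605144 across -0.0014744415974208486 rel tcp -0.06340910828281204 -0.0014514796829062278
```

{"name": "send_rows", "arguments": {"series": [{"slide": [3.5,0,0],"rotation": [0,0,0],"jaw": 0.6},{"slide": [3.5,0,10],"rotation": [0,0,0],"jaw": 0.6},{"slide": [3.5,0,20],"rotation": [0,0,0],"jaw": 0.6},{"slide": [3.5,0,30],"rotation": [0,0,0],"jaw": 0.6},{"slide": [3.5,0,38],"rotation": [0,0,0],"jaw": 0.6},{"slide": [3.5,0,45],"rotation": [0,0,0],"jaw": 0.6},{"slide": [3.5,0,52],"rotation": [0,0,0],"jaw": 0.6},{"slide": [3.5,0,52],"rotation": [0,0,0],"jaw": 0.6}]}}

```text
clock: 10.9
position: [0.5072, 0.2231, 0.112]
ee_rot: [-0.0, 0.622, 0.783, -0.0]
ft_force: [0.6, 0.5, -5.2]
opening: 0.0653
```

{"name": "send_rows", "arguments": {"series": [{"slide": [0,0,6],"rotation": [0,0,0],"jaw": 0.6},{"slide": [0,0,12],"rotation": [0,0,0],"jaw": 0.6},{"slide": [0,0,18],"rotation": [0,0,0],"jaw": 0.6},{"slide": [0,0,22],"rotation": [0,0,0],"jaw": 0.6},{"slide": [0,0,22],"rotation": [0,0,0],"jaw": 0.6}]}}

```text
clock: 11.52
position: [0.5073, 0.2232, 0.0901]
ee_rot: [-0.0, 0.622, 0.783, -0.0]
ft_force: [0.5, -0.3, -4.9]
opening: 0.0652
```

```bash
python3 -c "
from h import *
import cv2
s=read_state();print(s['position'],s['ft_force'],s['torque'])
s=get_image('side');cv2.imwrite('pics/s3.png',cv2.resize(s[110:230,185:305],(600,600),interpolation=cv2.INTER_CUBIC))
"
```

```text
[0.50732631 0.22321572 0.09013127] [ 0.46486611 -0.30756133 -4.9296735 ] [-0.0320884   0.02944142  0.02608045]
```

View pics/s3.png

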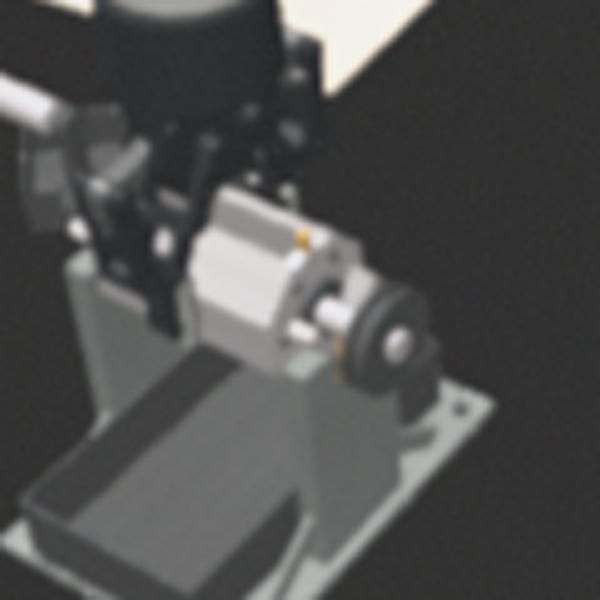

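The shaft is between the lead-ins of the pulley-end fork and there is no contact force. Continuing down.

{"name": "send_rows", "arguments": {"series": [{"slide": [0,0,4],"rotation": [0,0,0],"jaw": 0.6},{"slide": [0,0,8],"rotation": [0,0,0],"jaw": 0.6},{"slide": [0,0,11],"rotation": [0,0,0],"jaw": 0.6},{"slide": [0,0,13],"rotation": [0,0,0],"jaw": 0.6},{"slide": [0,0,13],"rotation": [0,0,0],"jaw": 0.6}]}}

```text
clock: 12.2
position: [0.5073, 0.2232, 0.0772]
ee_rot: [-0.0, 0.622, 0.783, -0.0]
ft_force: [-1.5, 0.0, -6.6]
opening: 0.0654
```

{"name": "send_rows", "arguments": {"series": [{"slide": [0,0,2],"rotation": [0,0,0],"jaw": 0.6},{"slide": [0,0,4],"rotation": [0,0,0],"jaw": 0.6},{"slide": [0,0,4],"rotation": [0,0,0],"jaw": 0.6}]}}

```text
clock: 12.58
position: [0.5073, 0.2232, 0.0733]
ee_rot: [-0.0, 0.622, 0.783, -0.0]
ft_force: [-1.9, 0.3, -6.2]
opening: 0.0647
```

{"name": "send_rows", "arguments": {"series": [{"slide": [0,0,1],"rotation": [0,0,0],"jaw": 0.6},{"slide": [0,0,2],"rotation": [0,0,0],"jaw": 0.6},{"slide": [0,0,2],"rotation": [0,0,0],"jaw": 0.6}]}}

```text
clock: 12.95
position: [0.5074, 0.2233, 0.0718]
ee_rot: [-0.0, 0.622, 0.783, -0.0]
ft_force: [-4.9, -0.7, 0.4]
opening: 0.0653
```

Weight is taken by the slots at the expected height, so releasing.

{"name": "send_rows", "arguments": {"series": [{"slide": [0,0,0],"rotation": [0,0,0],"jaw": 0.85},{"slide": [0,0,0],"rotation": [0,0,0],"jaw": 1},{"slide": [0,0,0],"rotation": [0,0,0],"jaw": 1},{"slide": [0,0,0],"rotation": [0,0,0],"jaw": 1},{"slide": [0,0,0],"rotation": [0,0,0],"jaw": 1},{"slide": [0,0,-20],"rotation": [0,0,0],"jaw": 1},{"slide": [0,0,-60],"rotation": [0,0,0],"jaw": 1},{"slide": [0,0,-120],"rotation": [0,0,0],"jaw": 1},{"slide": [0,0,-140],"rotation": [0,0,0],"jaw": 1},{"slide": [0,0,-140],"rotation": [0,0,0],"jaw": 1}]}}

```text
clock: 14.2
position: [0.5086, 0.2237, 0.2131]
ee_rot: [0.001, 0.622, 0.783, 0.002]
ft_force: [0.0, 0.1, -0.4]
opening: 0.0855
```

```bash
python3 -c "
from h import *
import cv2
c=get_calibration('wrist');w=get_image('wrist');s=get_image('side')
cv2.imwrite('pics/w4r.png',w);cv2.imwrite('pics/s4r.png',s)
o=np.zeros((560,800,3),np.uint8)
o[:,:400]=cv2.resize(w[0:350,155:405],(400,560),interpolation=cv2.INTER_CUBIC);o[:400,400:]=cv2.resize(s[110:230,180:300],(400,400),interpolation=cv2.INTER_CUBIC)
a=np.radians(103.1);u=np.array([np.cos(a),np.sin(a),0]);b=np.array([.508,.2215,.12])
for y,z in((47,41),(-47,41),(150,45),(94,45),(-89,0)):
  q=(proj('wrist',b+u*y/1e3+[0,0,z/1e3],c)-[155,0])*1.6;print(y,z,q.round());cv2.drawMarker(o,tuple(int(v) for v in q),(0,0,255),0,10,1)
cv2.imwrite('pics/m4.png',o);print(tool()[0],read_state()['ft_force'],read_state()['joint_pos'])
"
```

```text
47 41 [198. 247.]
-47 41 [199. 443.]
150 45 [198.   8.]
94 45 [198. 136.]
-89 0 [199. 471.]
[0.50699078 0.22305949 0.21050775] [ 0.07391139 -0.13149053 -0.68321238] [ 4.11783182e-01  2.37451979e-01  1.77947029e+00 -1.92876316e-05
  1.12581438e+00  1.83312605e-01]
```

View pics/m4.png

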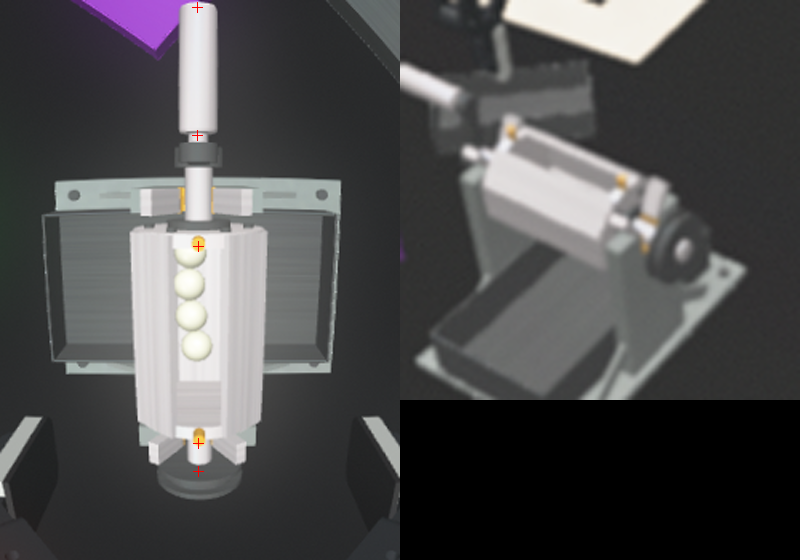

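The drum lies in both slots with the opening up, studs on the predicted axis and all four balls inside. Next is the crank grip.

```bash
python3 -c "
from h import *
goal([.4774,.3540,.2105],13.1);goal([.4774,.3540,.115],13.1)"
```

```text
slide [134.2   0.8  -0. ] rot [-0.06  0.01 -0.01]
slide [134.3   0.9  95.5] rot [-0.06  0.01 -0.01]
```

{"name": "send_rows", "arguments": {"series": [{"slide": [50,1,0],"rotation": [0,0,0],"jaw": 0.8},{"slide": [100,1,0],"rotation": [0,0,0],"jaw": 0.6},{"slide": [134,1,0],"rotation": [0,0,0],"jaw": 0.6},{"slide": [134,1,0],"rotation": [0,0,0],"jaw": 0.6},{"slide": [134,1,30],"rotation": [0,0,0],"jaw": 0.6},{"slide": [134,1,60],"rotation": [0,0,0],"jaw": 0.6},{"slide": [134,1,80],"rotation": [0,0,0],"jaw": 0.6},{"slide": [134,1,95],"rotation": [0,0,0],"jaw": 0.6},{"slide": [134,1,96],"rotation": [0,0,0],"jaw": 0.6},{"slide": [134,1,96],"rotation": [0,0,0],"jaw": 0.6}], "squeeze": 25}}

```text
clock: 15.55
position: [0.4785, 0.354, 0.1159]
ee_rot: [0.0, 0.622, 0.783, 0.0]
ft_force: [0.2, -0.4, -0.8]
opening: 0.0516
```

{"name": "send_rows", "arguments": {"series": [{"slide": [0,0,0],"rotation": [0,0,0],"jaw": 0.4},{"slide": [0,0,0],"rotation": [0,0,0],"jaw": 0.1},{"slide": [0,0,0],"rotation": [0,0,0],"jaw": 0.1},{"slide": [0,0,0],"rotation": [0,0,0],"jaw": 0.1},{"slide": [0,0,0],"rotation": [0,0,0],"jaw": 0.1},{"slide": [0,0,0],"rotation": [0,0,0],"jaw": 0.1}]}}

```text
clock: 16.3
position: [0.4785, 0.3543, 0.1159]
ee_rot: [0.0, 0.622, 0.783, 0.0]
ft_force: [0.8, 0.6, 4.7]
opening: 0.0152
```

```bash
python3 -c "
from h import *
import cv2
s=read_state();print(s['position'],s['ft_force'],s['opening'])
goal([.4774,.3540,.115],13.1)
w=get_image('wrist');s=get_image('side')
o=np.zeros((560,800,3),np.uint8)
o[:,:400]=cv2.resize(w[70:420,155:405],(400,560),interpolation=cv2.INTER_CUBIC);o[:400,400:]=cv2.resize(s[110:230,150:270],(400,400),interpolation=cv2.INTER_CUBIC)
cv2.imwrite('pics/m5.png',o)"
```

```text
[0.47849427 0.35433055 0.11589049] [0.76224622 0.57791615 4.67670255] 0.015232967532747079
slide [-0.1 -1.1  0.9] rot [ 0.04 -0.02 -0.01]
```

View pics/m5.png

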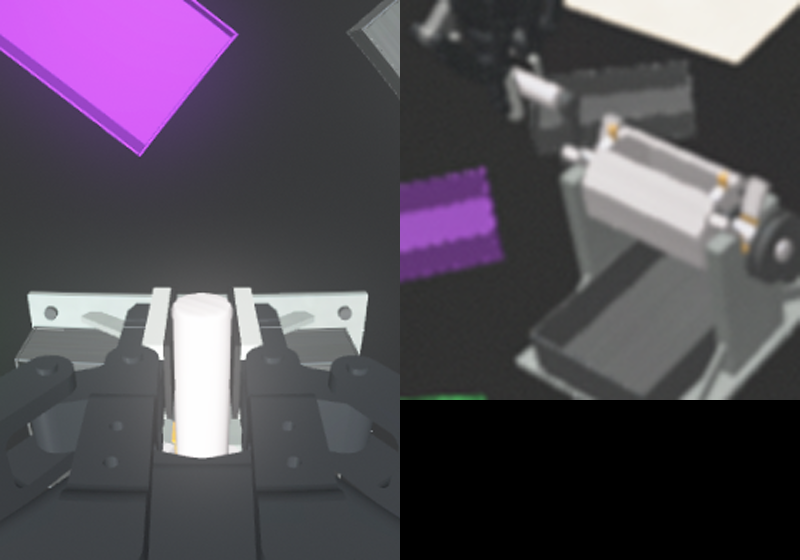

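The grip is held, with the opening reading 15 mm on the 16 mm cylinder. The side view shows the drum undisturbed. I'm cranking towards the robot on the 45 mm circle without turning the tool, since the grip spins.

{"name": "send_rows", "arguments": {"series": [{"slide": [0,-3.9,0.2],"rotation": [0,0,0],"jaw": 0.1},{"slide": [0,-7.8,0.7],"rotation": [0,0,0],"jaw": 0.1},{"slide": [0,-11.6,1.5],"rotation": [0,0,0],"jaw": 0.1},{"slide": [0,-15.4,2.7],"rotation": [0,0,0],"jaw": 0.1},{"slide": [0,-19,4.2],"rotation": [0,0,0],"jaw": 0.1},{"slide": [0,-22.5,6],"rotation": [0,0,0],"jaw": 0.1},{"slide": [0,-22.5,6],"rotation": [0,0,0],"jaw": 0.1}]}}

```text
clock: 17.27
position: [0.4556, 0.3495, 0.11]
ee_rot: [-0.001, 0.622, 0.783, 0.0]
ft_force: [-4.7, 2.4, 8.3]
opening: 0.0153
```

{"name": "send_rows", "arguments": {"series": [{"slide": [0,-6.4,4.5],"rotation": [0,0,0],"jaw": 0.1},{"slide": [0,-9.3,7.2],"rotation": [0,0,0],"jaw": 0.1},{"slide": [0,-12,10.1],"rotation": [0,0,0],"jaw": 0.1},{"slide": [0,-14.4,13.2],"rotation": [0,0,0],"jaw": 0.1},{"slide": [0,-16.5,16.5],"rotation": [0,0,0],"jaw": 0.1},{"slide": [0,-18.3,20],"rotation": [0,0,0],"jaw": 0.1},{"slide": [0,-19.8,23.6],"rotation": [0,0,0],"jaw": 0.1},{"slide": [0,-21.8,31.2],"rotation": [0,0,0],"jaw": 0.1},{"slide": [0,-22.5,39],"rotation": [0,0,0],"jaw": 0.1},{"slide": [0,-22.5,39],"rotation": [0,0,0],"jaw": 0.1}]}}

```text
clock: 18.52
position: [0.434, 0.3437, 0.0696]
ee_rot: [-0.0, 0.622, 0.783, -0.0]
ft_force: [-3.8, 2.3, -0.1]
opening: 0.015
```

{"name": "send_rows", "arguments": {"series": [{"slide": [0,0.7,7.8],"rotation": [0,0,0],"jaw": 0.1},{"slide": [0,1.5,11.6],"rotation": [0,0,0],"jaw": 0.1},{"slide": [0,2.7,15.4],"rotation": [0,0,0],"jaw": 0.1},{"slide": [0,4.2,19],"rotation": [0,0,0],"jaw": 0.1},{"slide": [0,6,22.5],"rotation": [0,0,0],"jaw": 0.1},{"slide": [0,8.1,25.8],"rotation": [0,0,0],"jaw": 0.1},{"slide": [0,10.5,28.9],"rotation": [0,0,0],"jaw": 0.1},{"slide": [0,13.2,31.8],"rotation": [0,0,0],"jaw": 0.1},{"slide": [0,16.1,34.5],"rotation": [0,0,0],"jaw": 0.1},{"slide": [0,16.1,34.5],"rotation": [0,0,0],"jaw": 0.1}]}}

```text
clock: 19.77
position: [0.4504, 0.3474, 0.0358]
ee_rot: [0.0, 0.622, 0.783, -0.0]
ft_force: [-1.0, -0.7, -2.4]
opening: 0.0154
```

```bash
python3 -c "
from h import *
import cv2
s=read_state();print(s['position'],s['ft_force'],s['opening']);cv2.imwrite('pics/s6.png',get_image('side'))"
```

```text
[0.45041906 0.347403   0.03580963] [-1.03785315 -0.66917877 -2.39122464] 0.015437553282447145
```

{"name": "send_rows", "arguments": {"series": [{"slide": [0,3.1,2.4],"rotation": [0,0,0],"jaw": 0.1},{"slide": [0,6.4,4.5],"rotation": [0,0,0],"jaw": 0.1},{"slide": [0,9.9,6.3],"rotation": [0,0,0],"jaw": 0.1},{"slide": [0,13.5,7.8],"rotation": [0,0,0],"jaw": 0.1},{"slide": [0,17.3,9],"rotation": [0,0,0],"jaw": 0.1},{"slide": [0,21.1,9.8],"rotation": [0,0,0],"jaw": 0.1},{"slide": [0,25,10.3],"rotation": [0,0,0],"jaw": 0.1},{"slide": [0,28.9,10.5],"rotation": [0,0,0],"jaw": 0.1},{"slide": [0,28.9,10.5],"rotation": [0,0,0],"jaw": 0.1},{"slide": [0,28.9,10.5],"rotation": [0,0,0],"jaw": 0.1}]}}

```text
clock: 21.08
position: [0.4785, 0.3543, 0.0258]
ee_rot: [0.0, 0.622, 0.783, 0.0]
ft_force: [-0.5, -0.8, 6.5]
opening: 0.0152
```

```bash
python3 -c "
from h import *
s=read_state();print(s['position'],s['ft_force'],s['opening']);goal([.4785,.3543,.0257],13.1)"
```

```text
[0.47850555 0.3542679  0.02583535] [-0.54631994 -0.79850316  6.51357518] 0.015218601359258324
slide [0.  0.  0.1] rot [ 0.04 -0.02 -0.01]
```

{"name": "send_rows", "arguments": {"series": [{"slide": [0,0,0],"rotation": [0,0,0],"jaw": 0.3},{"slide": [0,0,0],"rotation": [0,0,0],"jaw": 0.6},{"slide": [0,0,0],"rotation": [0,0,0],"jaw": 0.6},{"slide": [0,0,0],"rotation": [0,0,0],"jaw": 0.6},{"slide": [0,0,-20],"rotation": [0,0,0],"jaw": 0.6},{"slide": [0,0,-70],"rotation": [0,0,0],"jaw": 0.6},{"slide": [0,0,-120],"rotation": [0,0,0],"jaw": 0.6},{"slide": [0,0,-180],"rotation": [0,0,0],"jaw": 0.6},{"slide": [40,0,-220],"rotation": [0,0,0],"jaw": 0.6},{"slide": [80,0,-220],"rotation": [0,0,0],"jaw": 0.6}]}}

```text
clock: 22.32
position: [0.4617, 0.4341, 0.2502]
ee_rot: [0.001, 0.622, 0.783, 0.004]
ft_force: [-0.2, -0.6, -0.4]
opening: 0.0512
```

{"name": "send_rows", "arguments": {"series": [{"slide": [50,-50,0],"rotation": [0,0,0],"jaw": 0.6},{"slide": [100,-100,0],"rotation": [0,0,0],"jaw": 0.6},{"slide": [120,-130,0],"rotation": [0,0,0],"jaw": 0.6},{"slide": [120,-130,0],"rotation": [0,0,0],"jaw": 0.6},{"slide": [120,-130,0],"rotation": [0,0,0],"jaw": 0.6}]}}

```text
clock: 22.95
position: [0.3065, 0.5193, 0.2455]
ee_rot: [0.0, 0.622, 0.783, 0.0]
ft_force: [0.4, -0.3, 0.5]
opening: 0.0514
```

```bash
python3 -c "
from h import *
import cv2
print(tool()[0])
t=get_image('top');s=get_image('side');cv2.imwrite('pics/t7.png',t)
o=np.zeros((500,800,3),np.uint8)
o[:,:400]=cv2.resize(t[155:275,180:276],(400,500),interpolation=cv2.INTER_CUBIC);o[:,400:]=cv2.resize(s[120:245,180:280],(400,500),interpolation=cv2.INTER_CUBIC)
cv2.imwrite('pics/m7.png',o)
a=np.radians(103.1);u=np.array([np.cos(a),np.sin(a),0]);b=np.array([.508,.2225,.12])
for y,z in((150,-45),(94,-45),(-96,0)):
  print(y,z,((proj('top',b+u*y/1e3+[0,0,z/1e3])-[180,155])*25/6).round(),((proj('side',b+u*y/1e3+[0,0,z/1e3])-[180,120])*4+[400,0]).round())"
```

```text
[0.30647789 0.51932961 0.24551718]
150 -45 [-36. 294.] [428. 163.]
94 -45 [ 55. 271.] [495. 195.]
-96 0 [358. 186.] [742. 258.]
```

View pics/m7.png

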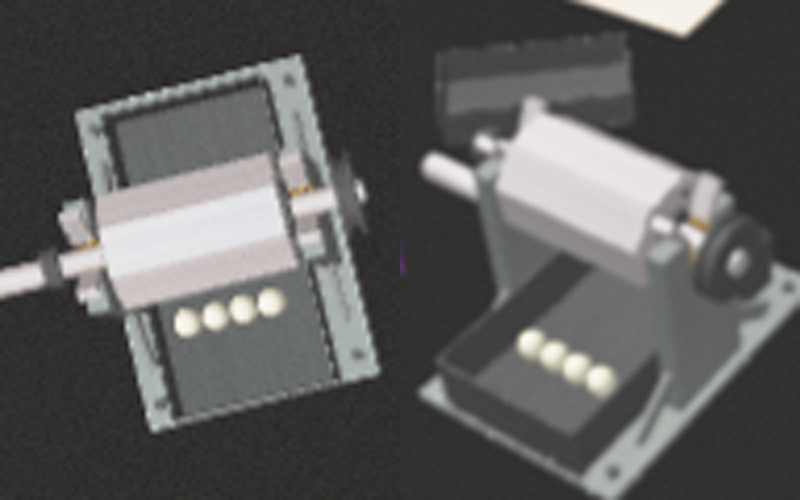

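The final view shows the drum in both slots with its solid flat up and the grip below, at the predicted pixels. All four balls are in the pan, and the robot is clear.

```bash
python3 -c "
from plant import *
print(read_state()['qd'].round(3),read_state()['clock']);print(finish_job())"
```

```text
[-0.007  0.    -0.     0.    -0.002  0.003] 23.05
the job is handed in; nothing more can be done
None
```

The drum is lying in both cradle slots with its opening facing down. All four balls are in the larger dark pan, and I handed the job in at about 23 s with the gripper well clear. `finish_job()` gives no verdict, so I don't know the judged result.

- **Placing the drum:** I gripped it on its flats, lowered it into the slots until they took its weight, and let go. The close-up showed it opening up with all four balls inside.
- **Cranking:** I took the crank grip and turned it through 180° on the 45 mm circle. The wrist force stayed below about 10 N at every reading, and the gripper stayed closed on the grip.
- **Last checks:** the top and side views show the drum in both slots with its solid flat up and the grip below, where I predicted it. The balls lie in a row in the pan. I did not disturb the cover or glassware on purpose, but I did not re-measure their positions at the end.
- **What disagreed:** the fingertips turned out to be about 42 mm farther back from the reported tool point than the text says. My first grasp therefore pinched the drum's upper slanted faces, with about 26 N upward. I measured the offset in the pictures, opened, went lower and gripped again. The drum had not moved visibly.

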